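# Index a fit-up jig's turret stop and nip the bracket against it

## Task

Set up the fit-up jig for tacking: turn the turret stop by its wing grip, click by click, until the third stop bolt (counting clockwise from the blank station, seen from above) points at the bracket and the turret sits in its click. Then slide the jaw up by its knob until the bracket is lightly nipped between the jaw's pad and that bolt, and let go, so that the jaw keeps it nipped. Go by feel and be gentle, for the bolt's exact setting is not known: never squeeze the bracket on the bolt with more than 15 N, and leave the other things where they lie.

Things in the scene. Friction and masses are not known exactly. Their poses are not given: they have to be found in the camera images.
- jig: metal base plate of the jig, 180 x 420 x 14 mm, fixed on the table. Origin on the table at its middle, y along the jig from the jaw to the turret, z up. On it two rails, 10 mm high, inner faces at x = -40 and 40 mm, from y = -188 to 72 mm; jaw and bracket slide between them. The turret's upright axis stands at x = 0, y = 125 mm; its working station points along -y, at the bracket.
- turret: turret stop: dark round head, 60 mm across, 29 to 58 mm above the table, turning without end about z (up). Origin on its axis, 18 mm above the table. Six stations, 60 degrees apart. In its frame the blank station (flush plug, no bolt) points to -y; bolt n lies n x 60 degrees clockwise of it seen from above, so bolt 3 points to +y. Turned counter-clockwise it brings the next higher bolt.
- turret_grip (a point): middle of the turret's wing grip, on its axis, 78 mm above the table: an upright steel bar 66 mm long along the turret's x, 14 mm thick, 58 to 90 mm above the table; pinch it across the 14 mm. A spring roller holds each click: about 0.35 N m to leave it; at 30 degrees the torque changes sign and the roller draws the freed turret on into the next click.
- stop3_axis (a point): point on bolt 3's axis, 60 mm from the turret's axis, 40 mm above the table; turns with the turret. At the working station: x = 0, y = 65 mm in the jig's frame. Bolts 1 to 5 (each with a round foot 19 mm across) reach about 44, 55, 66, 77, 88 mm out from the turret's axis, but each was set by hand and may stand up to 3.5 mm longer or shorter, which no pose tells.
- jaw: sliding jaw: grey block 74 mm wide, 34 mm high, reaching back to 60 mm behind the pad's face. Origin in the middle of its pad's face at the plate's top (14 mm above the table), axes as the jig's. It slides along y, up to 100 mm towards the turret, takes about 8 N to slide and stays by friction where it is left. The steel pad is backed by springs: it gives from 4 N on and stiffens by 6 N per mm (5 mm travel).
- jaw_knob (a point): centre of the jaw's upright black knob, 78 mm above the table, 37 mm behind the pad's face. Round, 28 mm across at its thickest (82 mm above the table), reaching from 52 to 94 mm above the table; grip it, or push it from behind.
- bracket: the work: bent sheet bracket like an upside-down U, 62 x 76 x 50 mm, about 0.24 kg, 2 mm walls, standing loose on the plate between the rails. Origin at the middle of its underside, z up; its two upright walls, 31 mm either side along its own x, face the jaw and the turret. It starts well short of the bolts.
- hex_key: black hexagon key, 34 x 114 x 9 mm, lying on the base plate's front ledge; a bystander. Origin at the middle of its underside.
- bracket_2: second bracket of the same kind, 62 x 76 x 50 mm, waiting on the table behind the jig; a bystander. Origin at the middle of its underside.
- magnet: welding magnet, two steel plates screwed round a core, 24 x 46 x 66 mm, standing behind the jig; a bystander. Origin at the middle of its underside.
- paint_marker: white marker with a black cap, 16 x 131 x 17 mm, lying to the right behind the jig; a bystander. Origin at the middle of its underside.
- vee: ground steel V block, 60 x 40 x 34 mm, standing to the right of the jig; a bystander. Origin at the middle of its underside.
Not all that is in view belongs to the job. Leave any green or pink look-alike of the bracket alone.

How it is judged:
By the outcome, as a careful person would: the job done as asked, in the order asked, and still so for the second after the job is handed in, with the robot touching nothing.
It also fails if it takes over 67 s, if anything falls off the work surface, if the arm or the gripper's body presses on something with over 40 N, if the wrist force passes 120 N, or if a joint passes its speed limit or range.

## Robot

A 6-joint arm with a two-finger parallel gripper is mounted at the origin on a cart in front of the work surface, level with it; the furniture and walls round the work are solid. World frame = base frame: x ahead of the robot, y to its left, z up, the work surface at z = 0. Lengths are in mm, angles in rad, forces in N, time in s.
With the tool pointing down it reaches from about 275 to 750 mm from the base axis. Payload 10.2 kg.
Tool frame: the origin (TCP) lies at the very end of the fingers, on their centre line; the grasp point (between the pads) lies 19 mm behind it; z points along the fingers, y is the direction in which the jaws open and shut (so a half turn about z gives the same grasp; the last joint's range is limited). The gripper opens to 85 mm and grips with 20 to 120 N. Pads are 22 mm wide; open, the fingers measure 114 mm over their backs; the gripper's body (76 mm by 85 mm) begins 54 mm behind the grasp point. The pads swing forward as they close: fully open they stand 13 mm farther back than shut.
Start: joints at [-1.442, 0.313, 1.498, -0, 1.331, -0.223], TCP at [180.896, -492.857, 231.294] pointing down, gripper open.
Joint ranges: [-2.94, 2.94], [-0.97, 2.17], [0.19, 2.56], [-1.23, 4.37], [0.02, 3.11], [-2.88, 2.88]. Speed limits (rad/s): [2.39, 2.39, 3.01, 3.14, 3.14, 3.14].

## Interface

Orientations are given as a unit quaternion [w, x, y, z].
In Python, from rig import ctrl, eyes, order gives the robot as it stands.
- The arm moves only by the tool move_arm, never from a script. Its argument "deltas" is a list of rows, each a list of 6 numbers: the shift along the tool's x, y, z in cm, then the turn, a rotation vector about the tool's x, y, z in degrees. A call has exactly 10 rows; each row shifts and turns the commanded pose from where the row before left it, along the tool's axes as they then stand; what a row does not reach is not made up. A row lasts 1/10 s, in which the tool goes at most 50 mm and 8.59 degrees, less where a joint would pass 70% of its speed; a pose out of reach is approached as far as the arm can. A call is refused whole if a number of a shift passes 5 or a number of a turn 8.59, either way. A call with a gripper value outside its range is refused whole. "grip" is the finger opening in cm, from 0 to 8.54, set as the call begins (left out, the last holds). The fingers move at their own pace and stop on an object; "newtons" is the grip in N (left out, the last holds). Time passes only in rows, so rows that do not move let the fingers close, or fill a call up. It gives the time, the measured TCP pose, the force and the opening at its end, in the units of the state.
- ctrl.sense(): the state, without advancing time (a new reading comes with each control period).
- eyes.capture(name): name is "side" or "top"; returns the picture (480x640x3 uint8, blue, green, red); there is no depth.
- eyes.camera_params(name): a dict with "K" (3x3 intrinsics, pixels), "k1" (the pictures are not rectified: a ray, as slopes to the right and down, at radius r is drawn at 1 + k1 r^2 times it, then the intrinsics apply), "camera_from_world" (4x4, takes a point from world to camera coordinates). Camera axes: x right, y down, z forward; pixel columns grow to the right and rows downward; lengths in mm; the calibration is good to about 2 mm. A picture is of the moment at which its call begins. camera_params takes no time and is no camera call.
- order.finish_job(): hands the job in, once; it reports no verdict.
The state is a dict: "time_s": time; "joints": joint angles; "dq": joint speeds; "tau": joint torques, N m; "eef_pos": TCP position; "ee_rot": TCP orientation; "force": force on the tool from outside, world axes, zero at the start; "wrist_torque": the same for the moment, N m; "grip_width": opening from 0.0 (shut) to 1.0 (fully open).
Only numpy, scipy, OpenCV 4.12 (cv2) and the standard library are available. Lean on these libraries where they do the work, as an engineer would, in place of code of your own. Each camera call takes 0.05 s, during which the arm holds its last target.

## Working session

There is one attempt and no reset: what is moved stays moved. The work goes in short steps, Python scripts to look and compute and a tool call to move; the robot and the scene stay as the last step left them, time stands still between calls to the robot, and variables do not carry over. Pictures are saved under pics/ and viewed, and the job is handed in when it is done.

Besides the shell and the picture viewer there is one more tool, called after "Emit:" in YAML: its name, and indented under it one key for each argument. move_arm: Moves the arm, as the interface text tells. Its arguments: {"type":"object","properties":{"deltas":{"type":"array"},"grip":{"type":"number"},"newtons":{"type":"number"}},"required":["deltas"]}

```bash
mkdir -p pics; ls
python3 - <<'E'
from rig import ctrl, eyes, order
import cv2, json
for n in("side","top"):
    im=eyes.capture(n); cv2.imwrite(f"pics/{n}0.png",im); p=eyes.camera_params(n); print(n,p)
print(ctrl.sense())
E
```

```text
pics
side {'K': array([[538.24386104,   0.        , 318.62466077],
       [  0.        , 538.24386104, 243.7078162 ],
       [  0.        ,   0.        ,   1.        ]]), 'k1': -0.09106496809991653, 'camera_from_world': array([[-9.44120695e-01, -3.29413124e-01,  1.10953963e-02,
         5.31060067e+02],
       [-1.70238682e-01,  4.58537503e-01, -8.72216802e-01,
         1.46819834e+02],
       [ 2.82232006e-01, -8.25366799e-01, -4.88993602e-01,
         1.05741792e+03],
       [ 0.00000000e+00,  0.00000000e+00,  0.00000000e+00,
         1.00000000e+00]])}
top {'K': array([[567.78280548,   0.        , 319.63502036],
       [  0.        , 567.78280548, 240.28941403],
       [  0.        ,   0.        ,   1.        ]]), 'k1': -0.13220952129700758, 'camera_from_world': array([[-2.62090496e-02, -9.99396776e-01, -2.27852871e-02,
         2.44858458e+01],
       [-9.90538296e-01,  2.90347730e-02, -1.34130031e-01,
         5.78140108e+02],
       [ 1.34710686e-01,  1.90542788e-02, -9.90701754e-01,
         1.19539398e+03],
       [ 0.00000000e+00,  0.00000000e+00,  0.00000000e+00,
         1.00000000e+00]])}
{'time_s': 0.1, 'joints': array([-1.44238954e+00,  3.13358083e-01,  1.49834791e+00, -7.48003899e-06,
        1.33100591e+00, -2.23409125e-01]), 'dq': array([-0.00054586, -0.00332147, -0.00352705,  0.00067752,  0.00052794,
       -0.00112849]), 'tau': array([ 1.76164554e-03, -4.12898433e+01, -2.60140890e+01, -1.85045301e-04,
        3.05809350e-03, -1.42845676e-05]), 'eef_pos': array([ 180.86899266, -492.61782258,  230.81567855]), 'ee_rot': array([-5.59163175e-04,  9.84567741e-01,  1.75003001e-01,  2.29442869e-05]), 'force': array([ 0.06106489,  0.11978761, -0.95704695]), 'wrist_torque': array([-0.05352714, -0.03608146,  0.01423616]), 'grip_width': 1.0034222330277274}
```

View pics/top0.png

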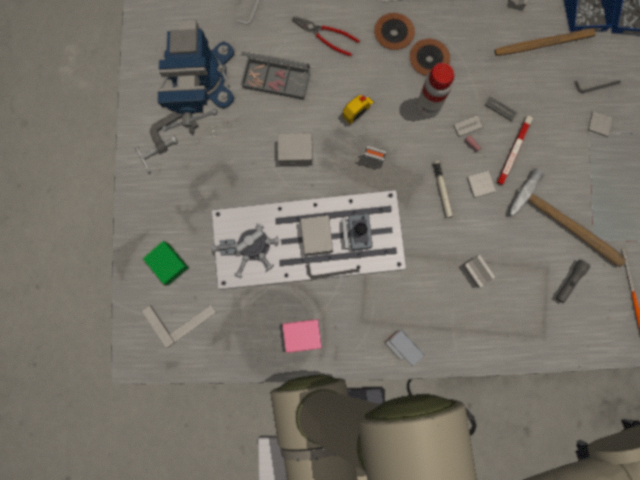

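View pics/side0.png

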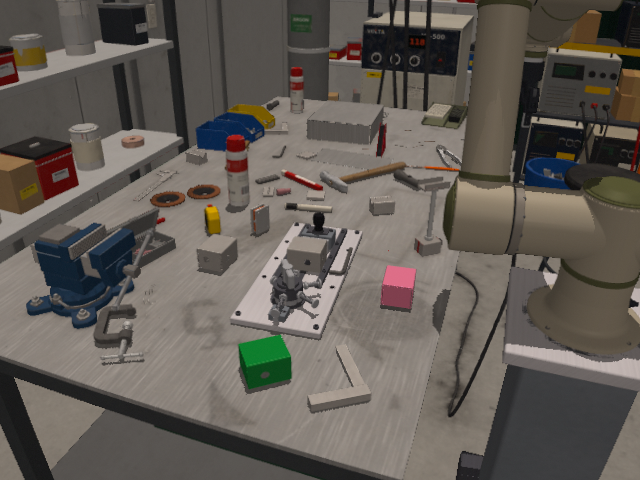

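```bash
cat > h.py <<'E'
import numpy as np, cv2
from rig import ctrl, eyes, order
P={n:eyes.camera_params(n) for n in("side","top")}
def proj(n,X):
    p=P[n];T=p["camera_from_world"];X=np.atleast_2d(X);c=X@T[:3,:3].T+T[:3,3]
    d=c[:,:2]/c[:,2:];r2=(d**2).sum(1,keepdims=True);d=d*(1+p["k1"]*r2)
    return d*[p["K"][0,0],p["K"][1,1]]+p["K"][:2,2]
def ray(n,uv):
    p=P[n];T=p["camera_from_world"]
    d=cv2.undistortPoints(np.array(uv,float).reshape(-1,1,2),p["K"],np.array([p["k1"],0,0,0.]))[:,0]
    d=np.c_[d,np.ones(len(d))]@T[:3,:3]
    return -T[:3,:3].T@T[:3,3],d
def plane(n,uv,z):
    o,d=ray(n,uv);return o+d*((z-o[2])/d[:,2])[:,None]
def tri(us,ut):
    o1,d1=ray("side",us);o2,d2=ray("top",ut);d1=d1[0];d2=d2[0]
    A=np.c_[d1,-d2];s=np.linalg.lstsq(A,o2-o1,rcond=None)[0]
    a=o1+d1*s[0];b=o2+d2*s[1];return (a+b)/2,np.linalg.norm(a-b)
def crop(im,x0,y0,x1,y1,k,name):
    c=cv2.resize(im[y0:y1,x0:x1],None,fx=k,fy=k,interpolation=cv2.INTER_CUBIC);cv2.imwrite("pics/"+name,c)
E
python3 - <<'E'
from h import *
t=cv2.imread("pics/top0.png");s=cv2.imread("pics/side0.png")
crop(t,205,180,415,300,3.8,"tc0.png");crop(s,225,205,370,340,4.4,"sc0.png")
E
```

```text
(no output)
```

View pics/tc0.png

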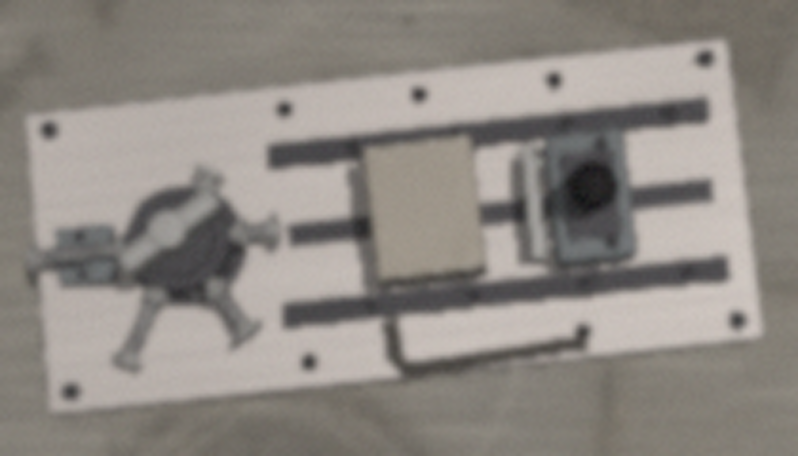

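View pics/sc0.png

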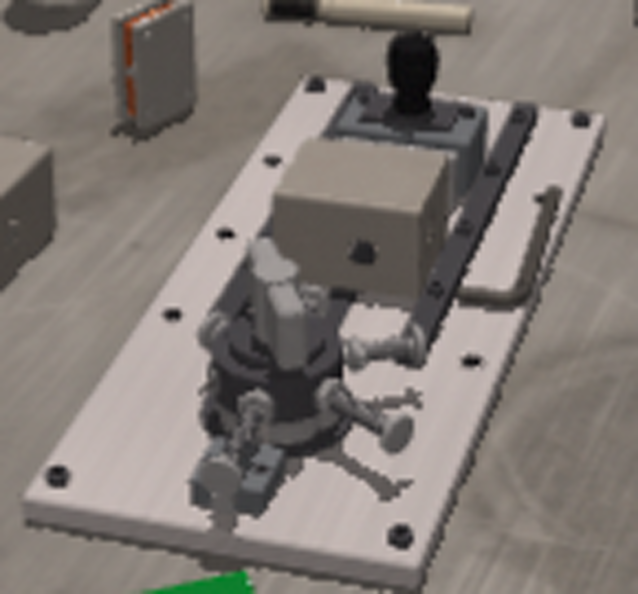

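Run:
```python
from h import *
t=cv2.imread("pics/top0.png")
m=(t.min(2)>165).astype(np.uint8); m[:185]=0;m[295:]=0;m[:,:205]=0;m[:,412:]=0
m=cv2.morphologyEx(m,cv2.MORPH_CLOSE,np.ones((25,25)))
c=max(cv2.findContours(m,0,1)[0],key=cv2.contourArea)
pts=plane("top",c[:,0,:].astype(float),14)[:,:2].astype(np.float32)
r=cv2.minAreaRect(pts);print(r)
b=cv2.boxPoints(r);print(b)
# pixel points from crop
f=lambda L:[(205+x/3.8-.37,180+y/3.8-.37) for x,y in L]
C=plane("top",f([(27,116),(726,40),(762,340),(52,412)]),14);print(C,C.mean(0))
print("wing ends",plane("top",f([(123,265),(222,197)]),90))
print("hub",plane("top",f([(167,227)]),90))
print("feet3,4,5,2,1",plane("top",f([(246,335),(127,360),(35,265),(268,231),(207,177)]),40))
print("bracket",plane("top",f([(362,148),(470,135),(484,272),(380,284)]),64))
print("knob",plane("top",f([(591,187)]),94))
```

```text
((586.4320068359375, 35.47308349609375), (174.3846893310547, 413.1927185058594), 4.4455766677856445)
[[ 483.48825  234.6894 ]
 [ 515.51575 -177.26018]
 [ 689.37573 -163.74324]
 [ 657.34827  248.20634]]
[[ 657.77795167  250.6249621    14.        ]
 [ 690.6565419  -164.91085214   14.        ]
 [ 512.44112408 -177.85710822   14.        ]
 [ 481.89781725  236.07597585   14.        ]] [585.69335872  35.9832444   14.        ]
wing ends [[557.59949079 180.8607464   90.        ]
 [593.81598557 125.56240816  90.        ]]
hub [[578.00691024 156.25128846  90.        ]]
feet3,4,5,2,1 [[521.5930018  118.86877074  40.        ]
 [509.09540663 187.35339398  40.        ]
 [565.24133105 240.3795649   40.        ]
 [581.04708556 105.31681259  40.        ]
 [613.47374475 140.10219728  40.        ]]
bracket [[623.42950081  49.04458139  64.        ]
 [629.02123857 -12.06661292  64.        ]
 [551.06218998 -17.68684865  64.        ]
 [545.98721442  40.62754984  64.        ]]
knob [[592.71199078 -77.55765034  94.        ]]
```

```bash
cat >> h.py <<'E'
C0=np.array([586,35.7]);YAW=np.deg2rad(4.45)
def J(p,c=None,yaw=None):
    c=C0 if c is None else c;a=YAW if yaw is None else yaw
    p=np.atleast_2d(np.array(p,float));R=np.array([[np.cos(a),-np.sin(a)],[np.sin(a),np.cos(a)]])
    return np.c_[p[:,:2]@R.T+c,p[:,2]]
def boxpts(th,off=(0,125)):
    th=np.deg2rad(th);o=[]
    for z in(58,90):
        for sx,sy in((-1,-1),(1,-1),(1,1),(-1,1)):
            x,y=33*sx,7*sy;o.append((off[0]+x*np.cos(th)-y*np.sin(th),off[1]+x*np.sin(th)+y*np.cos(th),z))
    return np.array(o)
E
python3 - <<'E'
from h import *
for n,(x0,y0,x1,y1),k in(("top",(205,180,415,300),3.8),("side",(225,205,370,340),4.4)):
    im=cv2.imread(f"pics/{n}0.png");c=cv2.resize(im[y0:y1,x0:x1],None,fx=k,fy=k,interpolation=cv2.INTER_CUBIC)
    def d(pts,col,closed=True):
        q=(proj(n,J(pts))-[x0,y0]+.5)*k;cv2.polylines(c,[q.round().astype(int).reshape(-1,1,2)],closed,col,1)
    d([(-90,-210,14),(90,-210,14),(90,210,14),(-90,210,14)],(0,0,255))
    b=boxpts(-120);d(b[4:],(255,0,0));d(b[:4],(255,255,0))
    a=np.linspace(0,6.28,60);d(np.c_[30*np.cos(a),125+30*np.sin(a),a*0+58],(0,255,0))
    d([(-40,-188,24),(-40,72,24),(40,72,24),(40,-188,24)],(0,0,255))
    cv2.imwrite(f"pics/ov_{n}.png",c)
E
```

```text
(no output)
```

View pics/ov_top.png

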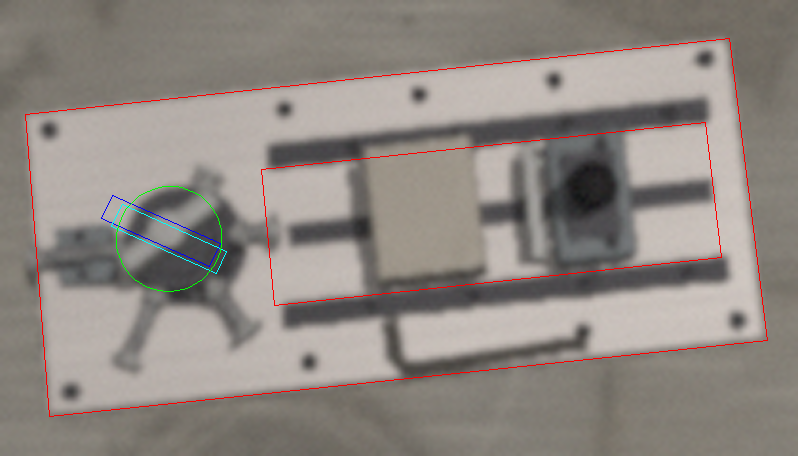

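View pics/ov_side.png

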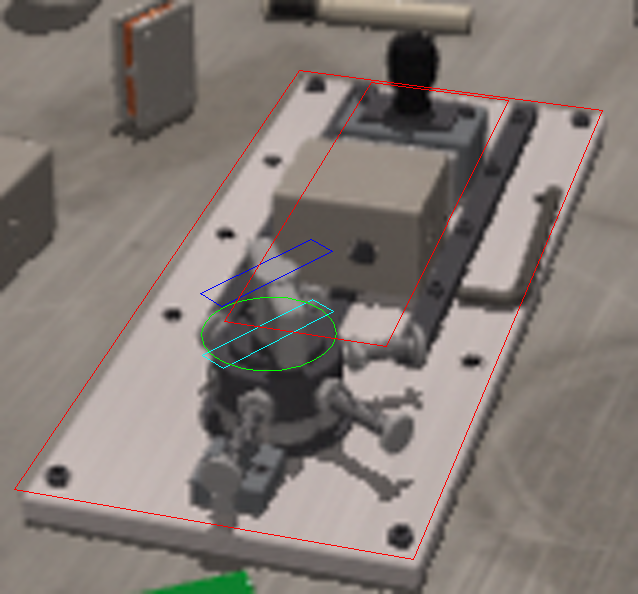

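Run:
```python
from h import *
ft=lambda x,y:(205+(x+.5)/3.8-.5,180+(y+.5)/3.8-.5)
fs=lambda x,y:(225+(x+.5)/4.4-.5,205+(y+.5)/4.4-.5)
for n,s,t in [("screwTL",(57,476),(49,130)),("screwBL",(400,537),(70,391)),("screwTR",(315,85),(705,58)),("screwBR",(582,119),(738,320)),
 ("s1",(172,314),(284,109)),("s2",(226,233),(419,94)),("s3",(272,160),(554,80)),("s4",(471,360),(308,362)),
 ("knobtop",(414,38),(591,185)),("hubtop",(274,278),(167,227)),("brkTL",(275,195),(380,284)),("foot5",(218,476),(33,265)),("foot4",(397,433),(127,362)),("foot3",(415,343),(246,333))]:
    print(n,*tri(fs(*s),ft(*t)))
print(P["top"]["camera_from_world"][:3,:3].T@-P["top"]["camera_from_world"][:3,3])
```

```text
screwTL [647.61494785 236.95982619  13.52626091] 2.825343624918822
screwBL [492.17363219 225.0653302   13.08799622] 3.6529114500289896
screwTR [ 678.26520654 -152.50950211   13.82313913] 3.8920586892130125
screwBR [ 522.16821265 -164.86325146   14.31497151] 4.683180939974282
s1 [655.73361836  96.93657845  12.08982298] 3.3887095578785273
s2 [661.78725895  16.82115451  12.30980833] 4.237844748180181
s3 [668.15275291 -62.88525726  12.73235403] 3.2914942244065655
s4 [505.69718241  85.5465226   12.5699865 ] 3.3140662662139366
knobtop [592.38340085 -78.09192186  92.68131117] 3.3507772133780365
hubtop [576.72251709 156.39920906  84.54075487] 4.237661449054023
brkTL [579.2839243   51.96754652  65.10734246] 70.11730588691316
foot5 [565.78886962 242.08430029  37.81513439] 0.5080483392789624
foot4 [506.72393448 187.28176116  38.20663283] 2.8102741134828078
foot3 [521.88601563 118.70937905  38.96625619] 1.9347219718592221
[ 412.2793249   -15.09246161 1262.38278085]
```

Run:
```python
from h import *
import h
for cname,c in(("A",(585.1,36.2)),("B",(586.3,31.8))):
  h.C0=np.array(c)
  tiles=[]
  for n,(x0,y0,x1,y1),k in(("top",(210,205,290,285),7),("side",(255,250,335,330),7)):
    im=cv2.imread(f"pics/{n}0.png");c=cv2.resize(im[y0:y1,x0:x1],None,fx=k,fy=k,interpolation=cv2.INTER_CUBIC)
    def d(pts,col,closed=True):
        q=(proj(n,h.J(pts,h.C0))-[x0,y0]+.5)*k;cv2.polylines(c,[q.round().astype(int).reshape(-1,1,2)],closed,col,1)
    b=boxpts(120);d(b[4:],(255,0,0))
    a=np.linspace(0,6.28,60);d(np.c_[30*np.cos(a),125+30*np.sin(a),a*0+58],(0,255,0))
    d([(-40,-188,24),(-40,72,24),(40,72,24),(40,-188,24)],(0,0,255))
    tiles.append(cv2.resize(c,(400,400)))
  cv2.imwrite(f"pics/w{cname}.png",np.hstack(tiles))
```

```text
(no output)
```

View pics/wA.png

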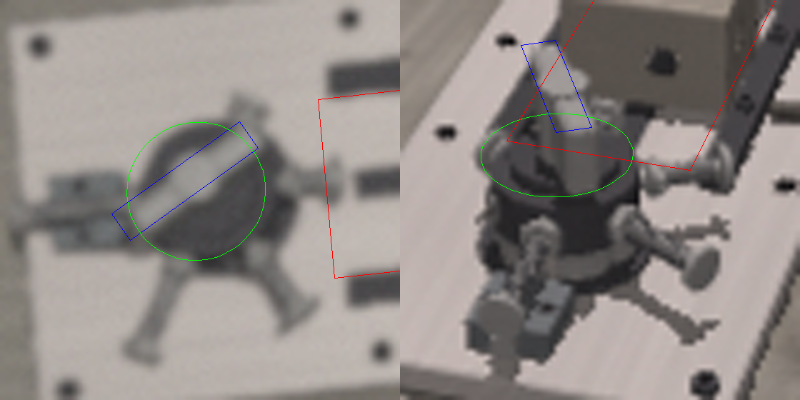

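View pics/wB.png

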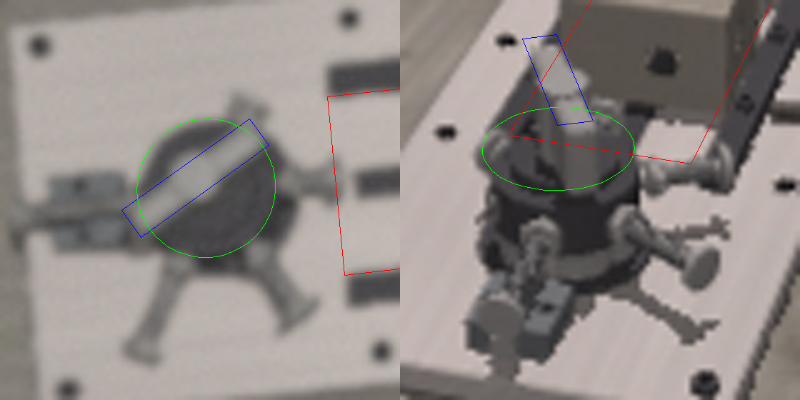

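Run:
```python
from h import *
s=cv2.imread("pics/side0.png");t=cv2.imread("pics/top0.png")
a=cv2.resize(s[255:310,265:315],(500,550),interpolation=cv2.INTER_NEAREST);cv2.imwrite("pics/s1.png",cv2.convertScaleAbs(a,alpha=1.3))
a=cv2.resize(t[215:275,225:285],(580,580),interpolation=cv2.INTER_NEAREST);cv2.imwrite("pics/t1.png",cv2.convertScaleAbs(a,alpha=1.3))
```

```text
(no output)
```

View pics/s1.png

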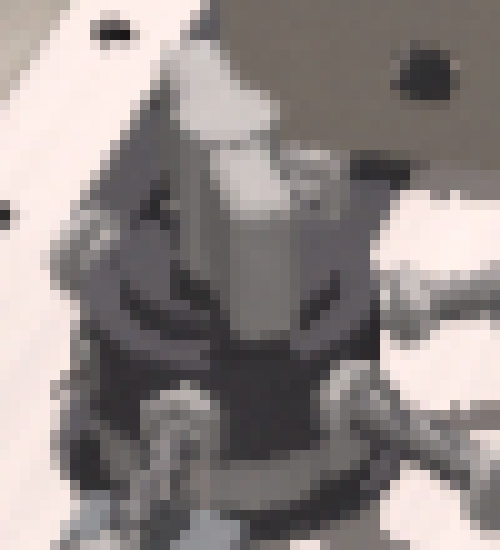

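View pics/t1.png

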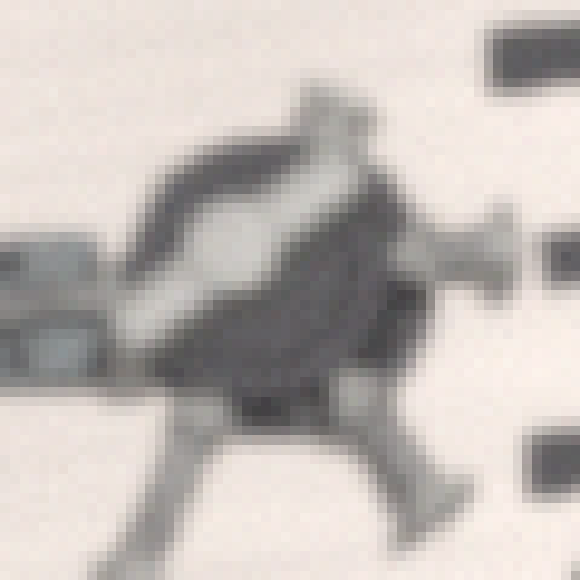

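Run:
```python
from h import *
ft=lambda x,y:(225+x/9.667-.5,215+y/9.667-.5)
fs=lambda x,y:(265+x/10-.5,255+y/10-.5)
pt=plane("top",[ft(122,335),ft(353,178),ft(237,240)],90);ps=plane("side",[fs(257,215),fs(192,45),fs(228,113)],90)
print(pt,pt[:2].mean(0));print(ps,ps[:2].mean(0))
for a,b in(((257,215),(122,335)),((192,45),(353,178)),((228,113),(237,240))): print(tri(fs(*a),ft(*b)))
# screws separately
ft=lambda x,y:(205+(x+.5)/3.8-.5,180+(y+.5)/3.8-.5)
fs=lambda x,y:(225+(x+.5)/4.4-.5,205+(y+.5)/4.4-.5)
T=plane("top",[ft(*p) for p in((49,130),(70,391),(705,58),(738,320))],14);S=plane("side",[fs(*p) for p in((57,476),(400,537),(315,85),(582,119))],14)
print(T,T.mean(0),S,S.mean(0))
```

```text
[[558.04089046 180.60028722  90.        ]
 [590.890312   129.88622082  90.        ]
 [578.0645115  155.32438268  90.        ]] [574.46560123 155.24325402  90.        ]
[[554.17721971 189.43018218  90.        ]
 [589.48591211 136.03244506  90.        ]
 [573.09915496 157.38228979  90.        ]] [571.83156591 162.73131362  90.        ]
(array([558.15267385, 181.35448236,  84.37501405]), np.float64(1.214929034006474))
(array([591.66074053, 130.40653047,  86.34206992]), np.float64(0.4401911715246254))
(array([576.30683963, 154.93799991,  88.34303562]), np.float64(4.112364106038874))
[[ 648.88621191  237.37871066   14.        ]
 [ 493.88717132  225.37320798   14.        ]
 [ 680.13773249 -151.98428056   14.        ]
 [ 524.49200747 -164.41583152   14.        ]] [586.8507808   36.58795164  14.        ] [[ 645.77633784  237.47551568   14.        ]
 [ 489.94729931  225.9630952    14.        ]
 [ 676.05975149 -152.12492225   14.        ]
 [ 519.96512671 -165.67714023   14.        ]] [582.93712883  36.4091371   14.        ]
```

```bash
cat >> h.py <<'E'
def state():
    s=ctrl.sense();w,x,y,z=s["ee_rot"];phi=np.degrees(2*np.arctan2(y,x));return s,np.array(s["eef_pos"]),(phi+180)%360-180
def plan(p0,phi0,p1,phi1,n):
    "rows (cm,deg), tool down; last residual returned"
    rows=[];p=np.array(p0,float);ph=phi0
    for i in range(n):
        q=p0+(np.array(p1)-p0)*(i+1)/n;d=q-p;a=np.radians(ph)
        r=[d[0]*np.cos(a)+d[1]*np.sin(a),d[0]*np.sin(a)-d[1]*np.cos(a),-d[2]]
        r=[round(v/10,2) for v in r];t=round(-(phi1-phi0)/n,2)
        rows.append(r+[0,0,t]);v=np.array(r)*10
        p=p+[v[0]*np.cos(a)+v[1]*np.sin(a),v[0]*np.sin(a)-v[1]*np.cos(a),-v[2]];ph-=t
    for i in range(0,n,10):print(str([[float(v) for v in r] for r in rows[i:i+10]]).replace(" ","").replace("0.0,","0,"))
    print("end",p,ph)
E
python3 - <<'E'
from h import *
s,p,ph=state();print(p,ph)
plan(np.array([180.9,-492.9,231.3]),20.16,[575.5,157.5,150],124.45,20)
E
```

```text
[ 180.86899266 -492.61782258  230.81567855] 20.157668721575362
[[2.97,-2.37,0.41,0,0,-5.21],[3.18,-2.1,0.4,0,0,-5.21],[3.35,-1.79,0.41,0,0,-5.21],[3.5,-1.49,0.41,0,0,-5.21],[3.63,-1.16,0.4,0,0,-5.21],[3.71,-0.82,0.41,0,0,-5.21],[3.77,-0.49,0.41,0,0,-5.21],[3.8,-0.14,0.4,0,0,-5.21],[3.8,0.21,0.41,0,0,-5.21],[3.76,0.55,0.41,0,0,-5.21]]
[[3.7,0.88,0.4,0,0,-5.21],[3.61,1.23,0.41,0,0,-5.21],[3.47,1.54,0.4,0,0,-5.21],[3.33,1.85,0.41,0,0,-5.21],[3.14,2.15,0.41,0,0,-5.21],[2.93,2.42,0.4,0,0,-5.21],[2.7,2.68,0.41,0,0,-5.21],[2.45,2.91,0.41,0,0,-5.21],[2.17,3.12,0.4,0,0,-5.21],[1.88,3.31,0.41,0,0,-5.21]]
end [575.50507385 157.52888998 150.        ] 124.35999999999993
```

Candidates (top picture):
- **Work bracket:** the grey bracket between the rails at (316,236). Not to be touched are bracket_2 at (294,150), the green one at (165,263) and the pink one at (301,336).
- **Wing grip:** (249,240) on the turret. The bolts beside it, at (270,240) and so on, are not the grip.
- **Jaw knob:** (360,229).

In the crops the wing lies at θ≈120° and bolt 2 points at the bracket. Bolt 3 is at the lower right (269,268), so it takes one click counter-clockwise.

Emit:
move_arm:
  deltas:
    - [2.97,-2.37,0.41,0,0,-5.21]
    - [3.18,-2.1,0.4,0,0,-5.21]
    - [3.35,-1.79,0.41,0,0,-5.21]
    - [3.5,-1.49,0.41,0,0,-5.21]
    - [3.63,-1.16,0.4,0,0,-5.21]
    - [3.71,-0.82,0.41,0,0,-5.21]
    - [3.77,-0.49,0.41,0,0,-5.21]
    - [3.8,-0.14,0.4,0,0,-5.21]
    - [3.8,0.21,0.41,0,0,-5.21]
    - [3.76,0.55,0.41,0,0,-5.21]
  grip: 8.5
  newtons: 30

```text
time_s: 1.1
eef_pos: [378.7, -166.2, 190.4]
ee_rot: [-0.0, 0.807, 0.591, -0.0]
force: [-0.3, 0.4, -0.4]
grip_width: 0.998
```

Emit:
move_arm:
  deltas:
    - [3.7,0.88,0.4,0,0,-5.21]
    - [3.61,1.23,0.41,0,0,-5.21]
    - [3.47,1.54,0.4,0,0,-5.21]
    - [3.33,1.85,0.41,0,0,-5.21]
    - [3.14,2.15,0.41,0,0,-5.21]
    - [2.93,2.42,0.4,0,0,-5.21]
    - [2.7,2.68,0.41,0,0,-5.21]
    - [2.45,2.91,0.41,0,0,-5.21]
    - [2.17,3.12,0.4,0,0,-5.21]
    - [1.88,3.31,0.41,0,0,-5.21]

```text
time_s: 2.1
eef_pos: [575.9, 159.1, 149.4]
ee_rot: [-0.0, 0.465, 0.885, -0.0]
force: [-0.1, -1.6, 0.5]
grip_width: 0.994
```

Run:
```python
from h import *
t=eyes.capture("top");s=eyes.capture("side");cv2.imwrite("pics/t2.png",t);cv2.imwrite("pics/s2.png",s)
st,p,ph=state();print(st["time_s"],p,ph,st["force"],st["joints"],st["ee_rot"])
a=cv2.resize(t[170:310,190:330],(400,400));b=cv2.resize(s[200:340,220:360],(400,400));cv2.imwrite("pics/c2.png",np.hstack([a,b]))
```

```text
2.2 [576.1254755  160.71145438 148.53684897] 124.68318387457293 [-0.61264563 -0.69610332  0.69578201] [ 7.60678200e-02  5.43613366e-01  1.37761761e+00  6.85154766e-04
  1.22150884e+00 -5.29502782e-01] [-6.56960566e-04  4.64199101e-01  8.85730637e-01 -3.11450141e-05]
```

View pics/c2.png

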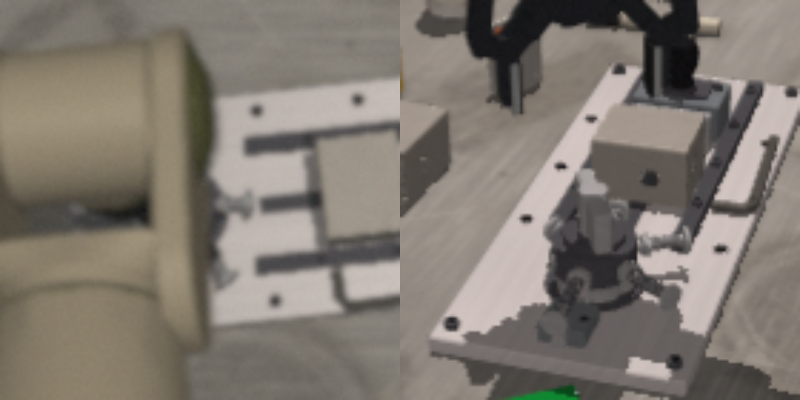

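Emit:
move_arm:
  deltas:
    - [0,0,0.8,0,0,0]
    - [0,0,0.8,0,0,0]
    - [0,0,0.8,0,0,0]
    - [0,0,0.8,0,0,0]
    - [0,0,0.8,0,0,0]
    - [0,0,0.8,0,0,0]
    - [0,0,0.2,0,0,0]
    - [0,0,0,0,0,0]
    - [0,0,0,0,0,0]
    - [0,0,0,0,0,0]

```text
time_s: 3.2
eef_pos: [575.7, 157.6, 100.4]
ee_rot: [0.0, 0.467, 0.884, 0.0]
force: [-0.8, -1.6, -1.1]
grip_width: 0.989
```

Run:
```python
from h import *
s=eyes.capture("side");cv2.imwrite("pics/s3.png",s)
st,p,ph=state();print(st["time_s"],p,ph,st["force"],st["dq"])
x0,y0,k=225,200,5.5
b=cv2.resize(s[y0:y0+105,x0:x0+140],None,fx=k,fy=k,interpolation=cv2.INTER_CUBIC)
ax=np.array([575.5,157.5]);a=np.radians(124.45);u=np.array([np.cos(a),np.sin(a)])
L=np.array([[*(ax-33*u),90],[*(ax+33*u),90]]);q=((proj("side",L)-[x0,y0]+.5)*k).astype(int)
cv2.line(b,tuple(q[0].tolist()),tuple(q[1].tolist()),(0,0,255),1)
v=np.radians(ph);ty=np.array([np.sin(v),-np.cos(v)])
for e in(-42,42):
  for z in(p[2]+13,):
    q=((proj("side",[[*(p[:2]+e*ty),z]])[0]-[x0,y0]+.5)*k).astype(int);cv2.circle(b,tuple(q.tolist()),4,(0,255,0),1)
cv2.imwrite("pics/c3.png",b)
```

```text
3.25 [575.71831841 157.57953174 100.36471055] 124.35754616579538 [ 0.66525395  0.29476053 -0.51869523] [-0.00106653  0.00102124  0.00188115 -0.00038111 -0.00255537  0.00028622]
```

View pics/c3.png

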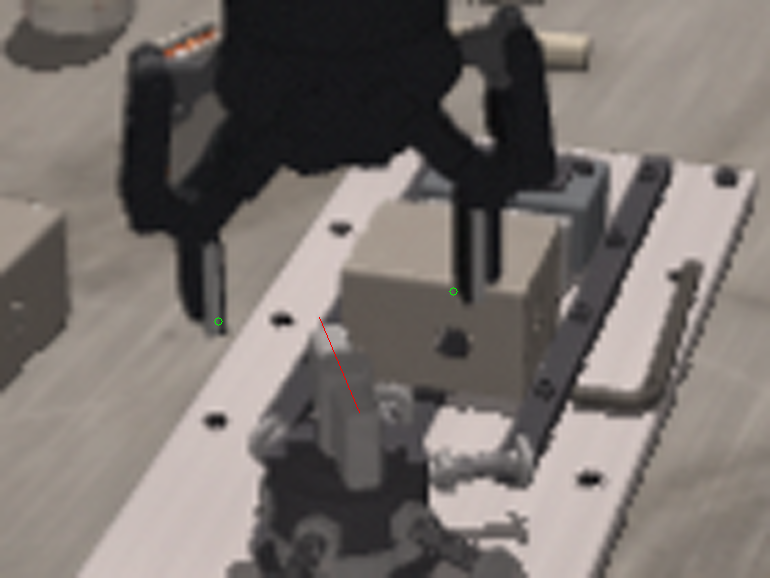

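Emit:
move_arm:
  deltas:
    - [0,0,0.7,0,0,0]
    - [0,0,0.7,0,0,0]
    - [0,0,0.7,0,0,0]
    - [0,0,0.7,0,0,0]
    - [0,0,0.6,0,0,0]
    - [0,0,0.3,0,0,0]
    - [0,0,0,0,0,0]
    - [0,0,0,0,0,0]
    - [0,0,0,0,0,0]
    - [0,0,0,0,0,0]

```text
time_s: 4.25
eef_pos: [575.7, 157.6, 63.3]
ee_rot: [0.0, 0.467, 0.884, 0.0]
force: [0.7, -1.5, -0.8]
grip_width: 0.995
```

Emit:
move_arm:
  deltas:
    - [0,0,0,0,0,0]
    - [0,0,0,0,0,0]
    - [0,0,0,0,0,0]
    - [0,0,0,0,0,0]
    - [0,0,0,0,0,0]
    - [0,0,0,0,0,0]
    - [0,0,0,0,0,0]
    - [0,0,0,0,0,0]
    - [0,0,0,0,0,0]
    - [0,0,0,0,0,0]
  grip: 2.5

```text
time_s: 5.25
eef_pos: [575.5, 157.5, 63.0]
ee_rot: [-0.0, 0.467, 0.884, -0.0]
force: [-0.3, 1.0, -0.4]
grip_width: 0.296
```

Run:
```python
from h import *
s=eyes.capture("side");cv2.imwrite("pics/s4.png",s)
st,p,ph=state();print(st["time_s"],p,ph,st["force"],st["wrist_torque"],st["grip_width"])
crop(s,225,190,365,320,4.5,"c4.png")
```

```text
5.3 [575.53618119 157.53105089  62.99811034] 124.35663850729918 [-0.1004879   0.17913828 -0.57297658] [-0.02864037 -0.00603779  0.01431697] 0.29696424227453444
```

View pics/c4.png

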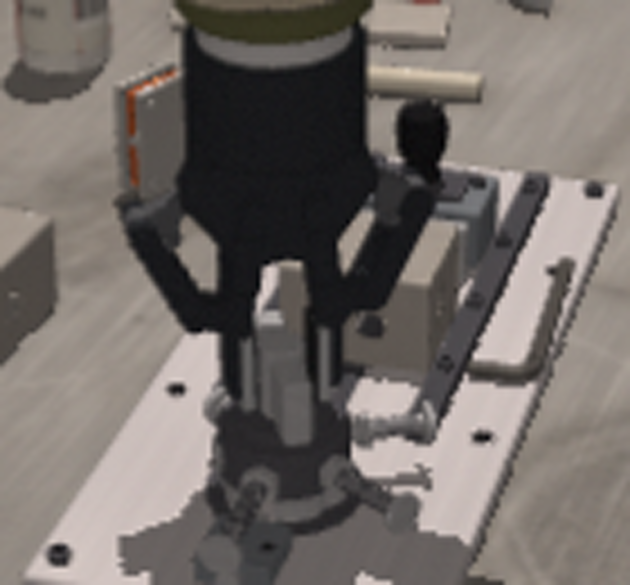

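Emit:
move_arm:
  deltas:
    - [0,0,0,0,0,0]
    - [0,0,0,0,0,0]
    - [0,0,0,0,0,0]
    - [0,0,0,0,0,0]
    - [0,0,0,0,0,0]
    - [0,0,0,0,0,0]
    - [0,0,0,0,0,0]
    - [0,0,0,0,0,0]
    - [0,0,0,0,0,0]
    - [0,0,0,0,0,0]
  grip: 1.0
  newtons: 60

```text
time_s: 6.3
eef_pos: [575.6, 157.5, 63.2]
ee_rot: [0.0, 0.467, 0.884, 0.0]
force: [-3.4, -0.1, 5.6]
grip_width: 0.156
```

Run:
```python
from h import *
st,p,ph=state();print(st["time_s"],p,ph,st["force"],st["wrist_torque"],st["grip_width"])
```

```text
6.3 [575.5650138  157.54405124  63.15479099] 124.35744206924858 [-3.38028115 -0.05356846  5.60137737] [-0.13486743  0.4514621   0.03453403] 0.15595307400807756
```

Emit:
move_arm:
  deltas:
    - [0,0,0,0,0,-3]
    - [0,0,0,0,0,-3]
    - [0,0,0,0,0,-3]
    - [0,0,0,0,0,-3]
    - [0,0,0,0,0,-3]
    - [0,0,0,0,0,-3]
    - [0,0,0,0,0,-3]
    - [0,0,0,0,0,0]
    - [0,0,0,0,0,0]
    - [0,0,0,0,0,0]

```text
time_s: 7.3
eef_pos: [575.7, 157.7, 63.1]
ee_rot: [0.0, 0.298, 0.954, 0.0]
force: [0.3, 1.9, 5.5]
grip_width: 0.151
```

Run:
```python
from h import *
st,p,ph=state();print(st["time_s"],p,ph,st["force"],st["wrist_torque"],st["grip_width"])
```

```text
7.3 [575.74582381 157.72761157  63.14187502] 145.2920379221082 [0.2973206  1.88330086 5.54762208] [ 0.20463278  0.08281173 -0.14134392] 0.1509558750884912
```

Emit:
move_arm:
  deltas:
    - [0,0,0,0,0,-5]
    - [0,0,0,0,0,-5]
    - [0,0,0,0,0,-5]
    - [0,0,0,0,0,-5]
    - [0,0,0,0,0,-5]
    - [0,0,0,0,0,-5]
    - [0,0,0,0,0,-5]
    - [0,0,0,0,0,-4.2]
    - [0,0,0,0,0,0]
    - [0,0,0,0,0,0]

```text
time_s: 8.3
eef_pos: [575.9, 158.3, 63.2]
ee_rot: [0.001, -0.04, 0.999, 0.001]
force: [1.0, 5.8, 3.7]
grip_width: 0.152
```

Run:
```python
from h import *
s=eyes.capture("side");cv2.imwrite("pics/s5.png",s)
st,p,ph=state();print(st["time_s"],p,ph,st["force"],st["wrist_torque"],st["grip_width"])
crop(s,225,190,365,320,4.5,"c5.png")
```

```text
8.35 [575.91267851 158.29471678  63.15074151] -175.47583914847417 [2.42233659 4.44486258 3.81806684] [ 0.74029457 -0.15361236 -0.01580786] 0.1533870831958394
```

View pics/c5.png

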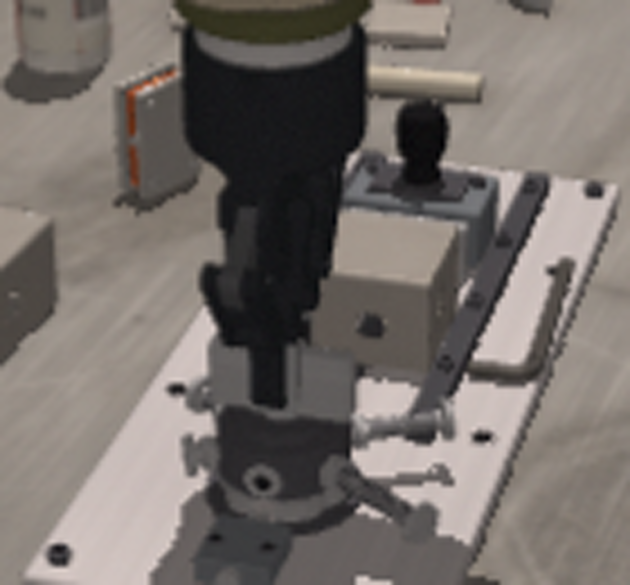

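Emit:
move_arm:
  deltas:
    - [0,0,0,0,0,0]
    - [0,0,0,0,0,0]
    - [0,0,0,0,0,0]
    - [0,0,0,0,0,0]
    - [0,0,-0.5,0,0,0]
    - [0,0,-1,0,0,0]
    - [0,0,-1,0,0,0]
    - [0,0,-1,0,0,0]
    - [0,0,-1,0,0,0]
    - [0,0,-0.7,0,0,0]
  grip: 4.5
  newtons: 30

```text
time_s: 9.35
eef_pos: [575.8, 157.6, 116.4]
ee_rot: [0.001, -0.04, 0.999, 0.0]
force: [0.4, -0.1, -0.1]
grip_width: 0.528
```

Run:
```python
from h import *
st,p,ph=state();print(st["time_s"],p,ph,st["force"],st["wrist_torque"],st["grip_width"])
plan(np.array([575.6,157.6,p[2]]),184.45,[598.2,-138,115],94.45,20)
```

```text
9.35 [575.81158218 157.57496952 116.35789851] -175.44225301158224 [ 0.42493027 -0.10758491 -0.07099109] [ 0.00697614  0.02033236 -0.0118307 ] 0.5276214891709174
[[0,-1.48,0.01,0,0,4.5],[-0.11,-1.48,0,0,0,4.5],[-0.23,-1.46,0.01,0,0,4.5],[-0.35,-1.45,0.01,0,0,4.5],[-0.45,-1.41,0,0,0,4.5],[-0.57,-1.37,0.01,0,0,4.5],[-0.67,-1.32,0.01,0,0,4.5],[-0.77,-1.26,0,0,0,4.5],[-0.87,-1.2,0.01,0,0,4.5],[-0.96,-1.13,0.01,0,0,4.5]]
[[-1.05,-1.05,0,0,0,4.5],[-1.13,-0.97,0.01,0,0,4.5],[-1.19,-0.87,0.01,0,0,4.5],[-1.27,-0.78,0.01,0,0,4.5],[-1.32,-0.67,0,0,0,4.5],[-1.36,-0.57,0.01,0,0,4.5],[-1.41,-0.46,0.01,0,0,4.5],[-1.44,-0.35,0,0,0,4.5],[-1.47,-0.23,0.01,0,0,4.5],[-1.48,-0.12,0.01,0,0,4.5]]
end [ 598.19844421 -138.04619348  114.95789851] 94.44999999999999
```

Emit:
move_arm:
  deltas:
    - [0,-1.48,0,0,0,4.5]
    - [-0.11,-1.48,0,0,0,4.5]
    - [-0.23,-1.46,0,0,0,4.5]
    - [-0.35,-1.45,0,0,0,4.5]
    - [-0.45,-1.41,0,0,0,4.5]
    - [-0.57,-1.37,0,0,0,4.5]
    - [-0.67,-1.32,0,0,0,4.5]
    - [-0.77,-1.26,0,0,0,4.5]
    - [-0.87,-1.2,0,0,0,4.5]
    - [-0.96,-1.13,0,0,0,4.5]
  grip: 0

```text
time_s: 10.35
eef_pos: [587.1, 9.2, 115.3]
ee_rot: [-0.0, 0.347, 0.938, 0.0]
force: [1.4, -0.4, -0.9]
grip_width: -0.002
```

Emit:
move_arm:
  deltas:
    - [-1.05,-1.05,0,0,0,4.5]
    - [-1.13,-0.97,0,0,0,4.5]
    - [-1.19,-0.87,0,0,0,4.5]
    - [-1.27,-0.78,0,0,0,4.5]
    - [-1.32,-0.67,0,0,0,4.5]
    - [-1.36,-0.57,0,0,0,4.5]
    - [-1.41,-0.46,0,0,0,4.5]
    - [-1.44,-0.35,0,0,0,4.5]
    - [-1.47,-0.23,0,0,0,4.5]
    - [-1.48,-0.12,0,0,0,4.5]

```text
time_s: 11.35
eef_pos: [598.7, -138.7, 115.3]
ee_rot: [-0.0, 0.68, 0.734, 0.0]
force: [-0.1, -0.3, -0.3]
grip_width: -0.003
```

Emit:
move_arm:
  deltas:
    - [0,0,0.8,0,0,0]
    - [0,0,0.8,0,0,0]
    - [0,0,0.8,0,0,0]
    - [0,0,0.8,0,0,0]
    - [0,0,0.8,0,0,0]
    - [0,0,0.7,0,0,0]
    - [0,0,0,0,0,0]
    - [0,0,0,0,0,0]
    - [0,0,0,0,0,0]
    - [0,0,0,0,0,0]

```text
time_s: 12.35
eef_pos: [598.9, -138.1, 68.4]
ee_rot: [0.0, 0.678, 0.735, 0.0]
force: [0.3, -0.5, 0.2]
grip_width: -0.003
```

Run:
```python
from h import *
s=eyes.capture("side");t=eyes.capture("top");cv2.imwrite("pics/s6.png",s);cv2.imwrite("pics/t6.png",t)
st,p,ph=state();print(st["time_s"],p,ph,st["force"],st["wrist_torque"],st["grip_width"])
crop(s,225,190,370,320,4.4,"cs6.png");crop(t,205,180,415,300,3.8,"ct6.png")
```

```text
12.45 [ 598.78629053 -138.11383132   68.27229395] 94.5564289946239 [ 0.61915727 -0.75934939 -0.15907374] [-0.003893   -0.02294191 -0.01947335] -0.00022734541871384067
```

View pics/cs6.png

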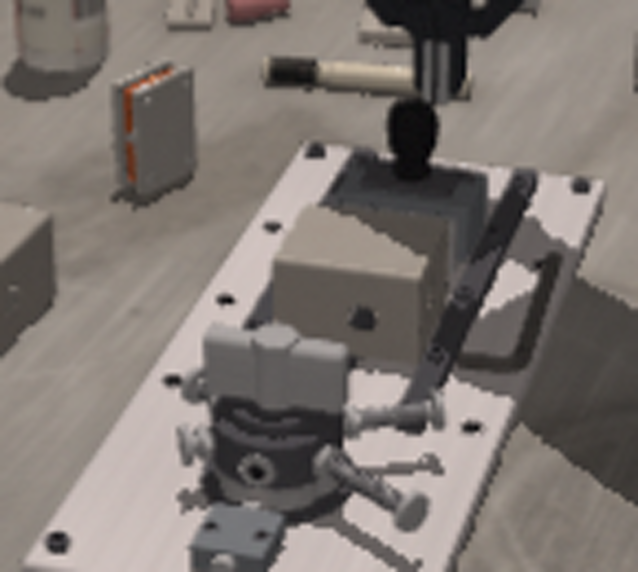

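View pics/ct6.png

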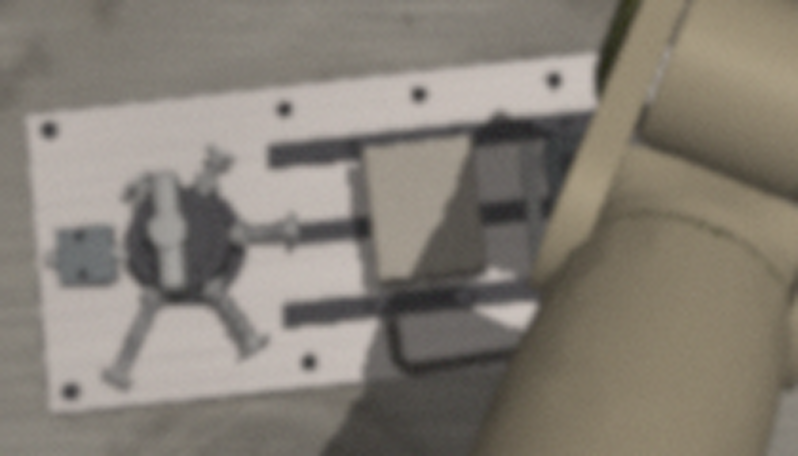

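Emit:
move_arm:
  deltas:
    - [0.3,0,0,0,0,0]
    - [0.4,0,0,0,0,0]
    - [0.4,0,0,0,0,0]
    - [0.4,0,0,0,0,0]
    - [0.4,0,0,0,0,0]
    - [0.4,0,0,0,0,0]
    - [0.3,0,0,0,0,0]
    - [0.2,0,0,0,0,0]
    - [0.2,0,0,0,0,0]
    - [0.2,0,0,0,0,0]

```text
time_s: 13.45
eef_pos: [596.1, -106.1, 68.0]
ee_rot: [0.0, 0.678, 0.735, -0.0]
force: [-0.0, -0.4, -0.1]
grip_width: 0.0
```

Emit:
move_arm:
  deltas:
    - [0.2,0,0,0,0,0]
    - [0.2,0,0,0,0,0]
    - [0.2,0,0,0,0,0]
    - [0.2,0,0,0,0,0]
    - [0.2,0,0,0,0,0]
    - [0.2,0,0,0,0,0]
    - [0.2,0,0,0,0,0]
    - [0.2,0,0,0,0,0]
    - [0.2,0,0,0,0,0]
    - [0.2,0,0,0,0,0]

```text
time_s: 14.45
eef_pos: [594.7, -87.8, 68.1]
ee_rot: [0.001, 0.679, 0.735, -0.001]
force: [-0.7, -7.9, -1.4]
grip_width: -0.001
```

Run:
```python
from h import *
s=eyes.capture("side");cv2.imwrite("pics/s7.png",s)
st,p,ph=state();print(st["time_s"],p,ph,st["force"],st["wrist_torque"],st["grip_width"])
crop(s,225,190,370,320,4.4,"cs7.png")
```

```text
14.5 [594.70156235 -87.42237816  68.08138834] 94.55456111829773 [-0.25726253 -7.81457443 -0.70067462] [-1.22781781 -0.0213193   0.01569628] -0.000829655403627355
```

View pics/cs7.png

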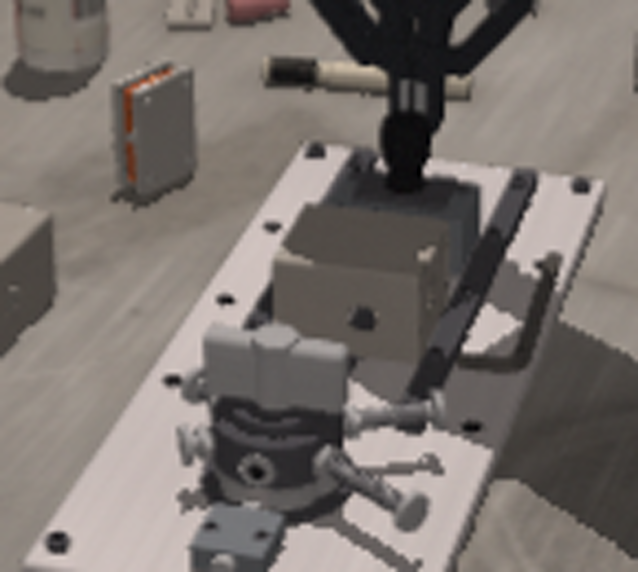

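Emit:
move_arm:
  deltas:
    - [0.2,0,0,0,0,0]
    - [0.2,0,0,0,0,0]
    - [0.2,0,0,0,0,0]
    - [0.2,0,0,0,0,0]
    - [0.2,0,0,0,0,0]
    - [0.2,0,0,0,0,0]
    - [0.2,0,0,0,0,0]
    - [0.2,0,0,0,0,0]
    - [0.2,0,0,0,0,0]
    - [0.2,0,0,0,0,0]

```text
time_s: 15.5
eef_pos: [593.2, -68.2, 68.1]
ee_rot: [0.001, 0.679, 0.735, -0.001]
force: [0.1, -10.4, -2.8]
grip_width: 0.002
```

Emit:
move_arm:
  deltas:
    - [0.2,0,0,0,0,0]
    - [0.2,0,0,0,0,0]
    - [0.2,0,0,0,0,0]
    - [0.2,0,0,0,0,0]
    - [0.2,0,0,0,0,0]
    - [0.2,0,0,0,0,0]
    - [0.2,0,0,0,0,0]
    - [0.1,0,0,0,0,0]
    - [0,0,0,0,0,0]
    - [0,0,0,0,0,0]

```text
time_s: 16.5
eef_pos: [592.0, -53.0, 68.1]
ee_rot: [0.001, 0.679, 0.735, -0.001]
force: [-0.1, -9.2, -1.9]
grip_width: -0.004
```

Run:
```python
from h import *
s=eyes.capture("side");t=eyes.capture("top");cv2.imwrite("pics/s8.png",s);cv2.imwrite("pics/t8.png",t)
st,p,ph=state();print(st["time_s"],p,ph,st["force"],st["wrist_torque"],st["grip_width"])
a=cv2.resize(s[190:320,225:355],(400,400),interpolation=cv2.INTER_CUBIC);b=cv2.resize(t[190:290,215:315],(400,400),interpolation=cv2.INTER_CUBIC);cv2.imwrite("pics/c8.png",np.hstack([a,b]))
```

```text
16.6 [591.95926723 -53.00028018  68.07471401] 94.54186495196723 [ 0.57013959 -9.3260386  -1.27436855] [-1.46590122 -0.0111683  -0.02364543] -0.0015529368557156314
```

View pics/c8.png

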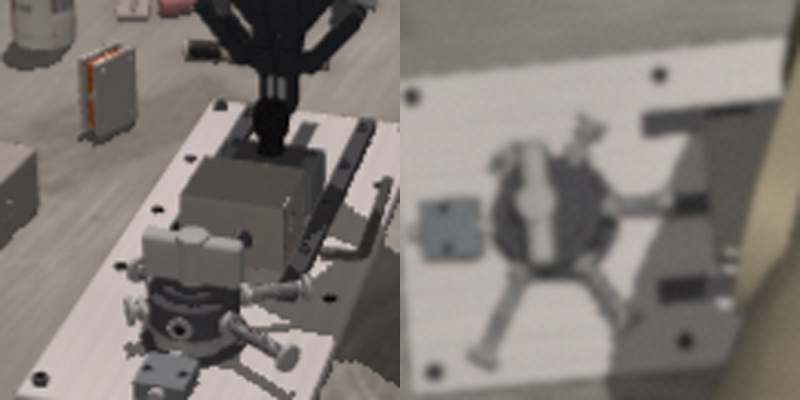

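Emit:
move_arm:
  deltas:
    - [0.15,0,0,0,0,0]
    - [0.15,0,0,0,0,0]
    - [0.15,0,0,0,0,0]
    - [0.15,0,0,0,0,0]
    - [0.15,0,0,0,0,0]
    - [0.15,0,0,0,0,0]
    - [0.1,0,0,0,0,0]
    - [0.1,0,0,0,0,0]
    - [0,0,0,0,0,0]
    - [0,0,0,0,0,0]

```text
time_s: 17.6
eef_pos: [591.1, -42.1, 68.1]
ee_rot: [0.001, 0.679, 0.735, -0.001]
force: [0.2, -9.5, -1.4]
grip_width: 0.001
```

Run:
```python
from h import *
s=eyes.capture("side");t=eyes.capture("top");cv2.imwrite("pics/s9.png",s);cv2.imwrite("pics/t9.png",t)
st,p,ph=state();print(st["time_s"],p,ph,st["force"],st["wrist_torque"],st["grip_width"])
a=cv2.resize(s[220:300,260:340],(400,400),interpolation=cv2.INTER_CUBIC);b=cv2.resize(t[200:270,240:310],(400,400),interpolation=cv2.INTER_CUBIC);cv2.imwrite("pics/c9.png",np.hstack([a,b]))
```

```text
17.7 [591.11759624 -42.08128729  68.07191285] 94.53958602636476 [ 1.25502776 -9.49043785 -1.56330891] [-1.4772175  -0.04628811 -0.01619672] 0.002132153596319027
```

View pics/c9.png

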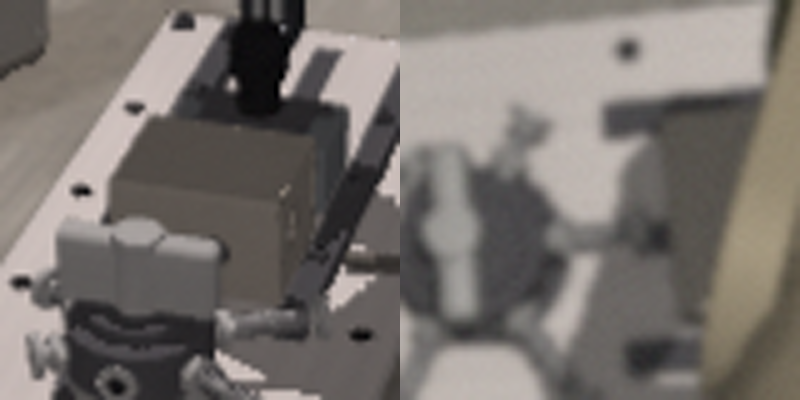

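Emit:
move_arm:
  deltas:
    - [0.1,0,0,0,0,0]
    - [0.1,0,0,0,0,0]
    - [0.1,0,0,0,0,0]
    - [0.1,0,0,0,0,0]
    - [0,0,0,0,0,0]
    - [0,0,0,0,0,0]
    - [0,0,0,0,0,0]
    - [0,0,0,0,0,0]
    - [0,0,0,0,0,0]
    - [0,0,0,0,0,0]

```text
time_s: 18.7
eef_pos: [590.8, -38.1, 68.1]
ee_rot: [0.001, 0.679, 0.735, -0.001]
force: [0.6, -9.6, -1.5]
grip_width: -0.001
```

Emit:
move_arm:
  deltas:
    - [0.05,0,0,0,0,0]
    - [0.05,0,0,0,0,0]
    - [0.05,0,0,0,0,0]
    - [0.05,0,0,0,0,0]
    - [0,0,0,0,0,0]
    - [0,0,0,0,0,0]
    - [0,0,0,0,0,0]
    - [0,0,0,0,0,0]
    - [0,0,0,0,0,0]
    - [0,0,0,0,0,0]

```text
time_s: 19.7
eef_pos: [590.6, -36.2, 68.1]
ee_rot: [0.001, 0.679, 0.735, -0.001]
force: [0.1, -9.7, -0.3]
grip_width: -0.001
```

Emit:
move_arm:
  deltas:
    - [0.05,0,0,0,0,0]
    - [0.05,0,0,0,0,0]
    - [0.05,0,0,0,0,0]
    - [0,0,0,0,0,0]
    - [0,0,0,0,0,0]
    - [0,0,0,0,0,0]
    - [0,0,0,0,0,0]
    - [0,0,0,0,0,0]
    - [0,0,0,0,0,0]
    - [0,0,0,0,0,0]

```text
time_s: 20.7
eef_pos: [590.5, -34.7, 68.1]
ee_rot: [0.001, 0.679, 0.735, -0.001]
force: [-0.4, -9.2, -1.6]
grip_width: 0.002
```

Emit:
move_arm:
  deltas:
    - [0.05,0,0,0,0,0]
    - [0.05,0,0,0,0,0]
    - [0.05,0,0,0,0,0]
    - [0,0,0,0,0,0]
    - [0,0,0,0,0,0]
    - [0,0,0,0,0,0]
    - [0,0,0,0,0,0]
    - [0,0,0,0,0,0]
    - [0,0,0,0,0,0]
    - [0,0,0,0,0,0]

```text
time_s: 21.7
eef_pos: [590.4, -33.2, 68.1]
ee_rot: [0.001, 0.679, 0.735, -0.001]
force: [-0.7, -8.9, -1.8]
grip_width: -0.002
```

Emit:
move_arm:
  deltas:
    - [0.05,0,0,0,0,0]
    - [0.05,0,0,0,0,0]
    - [0.05,0,0,0,0,0]
    - [0,0,0,0,0,0]
    - [0,0,0,0,0,0]
    - [0,0,0,0,0,0]
    - [0,0,0,0,0,0]
    - [0,0,0,0,0,0]
    - [0,0,0,0,0,0]
    - [0,0,0,0,0,0]

```text
time_s: 22.7
eef_pos: [590.3, -32.2, 68.1]
ee_rot: [0.001, 0.679, 0.735, -0.001]
force: [0.4, -12.0, -1.6]
grip_width: -0.003
```

Emit:
move_arm:
  deltas:
    - [0.03,0,0,0,0,0]
    - [0.02,0,0,0,0,0]
    - [0,0,0,0,0,0]
    - [0,0,0,0,0,0]
    - [0,0,0,0,0,0]
    - [0,0,0,0,0,0]
    - [0,0,0,0,0,0]
    - [0,0,0,0,0,0]
    - [0,0,0,0,0,0]
    - [0,0,0,0,0,0]

```text
time_s: 23.7
eef_pos: [590.3, -32.0, 68.1]
ee_rot: [0.002, 0.679, 0.735, -0.001]
force: [0.1, -13.7, -1.4]
grip_width: -0.001
```

Run:
```python
from h import *
t=eyes.capture("top");s=eyes.capture("side");cv2.imwrite("pics/s10.png",s);cv2.imwrite("pics/t10.png",t)
st,p,ph=state();print(st["time_s"],p,st["force"],st["wrist_torque"])
a=cv2.resize(s[220:300,260:340],(400,400),interpolation=cv2.INTER_CUBIC);b=cv2.resize(t[200:270,240:310],(400,400),interpolation=cv2.INTER_CUBIC);cv2.imwrite("pics/c10.png",np.hstack([a,b]))
```

```text
23.8 [590.31406177 -31.97904846  68.08110597] [  0.65308986 -14.1969881   -2.35107632] [-2.20976754  0.02825491 -0.08304844]
```

View pics/c10.png

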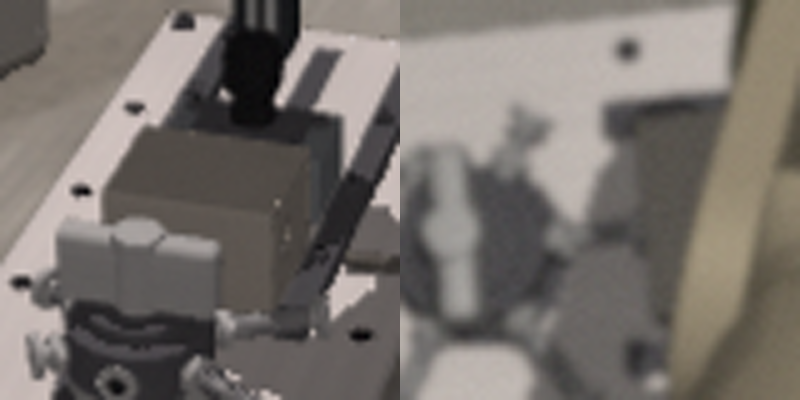

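Emit:
move_arm:
  deltas:
    - [-0.1,0,0,0,0,0]
    - [-0.1,0,0,0,0,0]
    - [-0.2,0,0,0,0,0]
    - [-0.3,0,0,0,0,0]
    - [-0.5,0,0,0,0,0]
    - [-0.6,0,0,0,0,0]
    - [-0.6,0,0,0,0,0]
    - [-0.6,0,0,0,0,0]
    - [0,0,0,0,0,0]
    - [0,0,0,0,0,0]

```text
time_s: 24.8
eef_pos: [592.4, -59.4, 68.0]
ee_rot: [-0.0, 0.679, 0.735, 0.0]
force: [0.2, -0.0, -0.8]
grip_width: -0.003
```

Emit:
move_arm:
  deltas:
    - [0,0,-1,0,0,0]
    - [0,0,-2,0,0,0]
    - [0,0,-2,0,0,0]
    - [0,0,-2,0,0,0]
    - [-3,0,-1,0,0,0]
    - [-4,0,0,0,0,0]
    - [-4,0,0,0,0,0]
    - [-4,0,0,0,0,0]
    - [-3,0,0,0,0,0]
    - [0,0,0,0,0,0]

```text
time_s: 25.8
eef_pos: [606.4, -242.2, 148.4]
ee_rot: [0.001, 0.68, 0.733, -0.0]
force: [-0.0, -0.6, -0.2]
grip_width: 0.001
```

Run:
```python
from h import *
t=eyes.capture("top");s=eyes.capture("side");cv2.imwrite("pics/s11.png",s);cv2.imwrite("pics/t11.png",t)
st,p,ph=state();print(st["time_s"],p,st["force"])
a=cv2.resize(s[205:305,260:360],(400,400),interpolation=cv2.INTER_CUBIC);b=cv2.resize(t[180:280,240:340],(400,400),interpolation=cv2.INTER_CUBIC);cv2.imwrite("pics/c11.png",np.hstack([a,b]))
```

```text
25.9 [ 606.67874869 -238.65077155  148.36717718] [-0.35244033  0.49621539 -0.22764862]
```

View pics/c11.png

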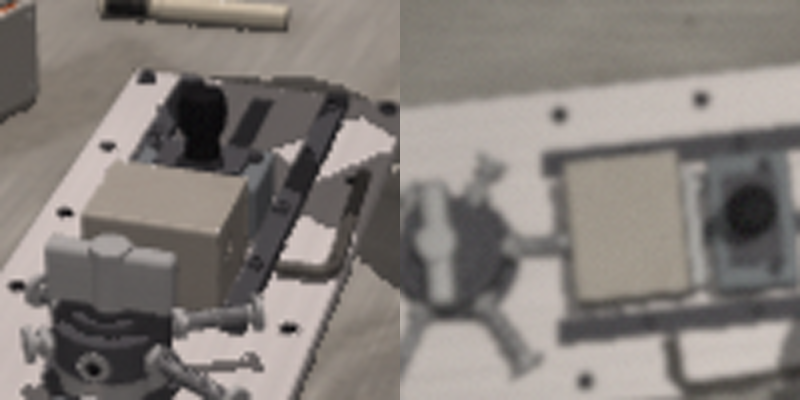

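View pics/t11.png

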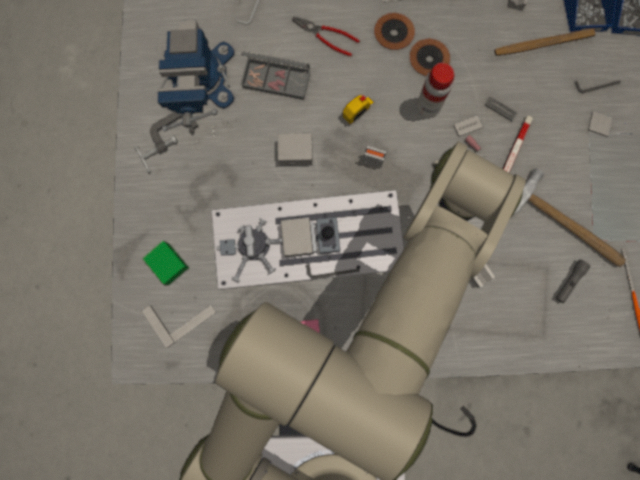

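The last pictures show bolt 3 against the bracket, at (282,240) in the top picture. The pad sits against the bracket's back at about (413/640 px scale) x≈314, the wing is square across the jig, and the bystanders in view have not moved.

```bash
python3 -c "
from rig import order;print(order.finish_job())"
```

```text
the job is handed in; nothing more can be done
None
```

I turned the turret one click counter-clockwise by its wing grip, so bolt 3 points at the bracket. I then pushed the jaw up by its knob until the bracket met the bolt, backed the arm clear and handed the job in at about 26 s.

**Turret:** it started with bolt 2 at the working station. After I let go, the wing was square across the jig to within about 1° and the blank station faced away from the bracket. I did not check the click by any other means.

**Nip:** the push was about 9.4 N while the jaw and bracket slid, and rose to about 14 N after contact. Less the jaw's own friction, that puts an estimated 5–6 N on the bracket, under the 15 N limit. The jaw's friction is about 8 N, so it should hold. After I backed off, the picture shows pad, bracket and bolt still together. The nip force after letting go was not measured.

**Other checks:**
- The bystanders still in view looked unmoved. The arm hid the V block and the paint marker in the last top picture.
- The two cameras disagreed by about 4 mm when I located things, and by up to about 7 mm on the turret. I took a value between them; the side forces stayed under about 6 N while gripping and turning the wing.

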